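# Hook the dropped extruder die out from behind the guard

## Task

The clay extruder's brass die has dropped into the tray behind the fixed yellow bar guard. With the hooked rod, not with your fingers, catch the die by its hole where it lies and draw it gently along the tray until you feel it bear firmly (5 to 10 N, held for half a second; never over 15 N) on the grey pad of the red stop, without bearing hard on the guard or the tray. Then lift the hook out, leave the die lying flat there between the blue cheeks, lay the hooked rod back down on its cork mat the way it lay, and leave everything else where it was.

Things in the scene. Friction and masses are not known exactly. Their poses are not given: they have to be found in the camera images.
- extruder: Green clay extruder (fixed). Its aluminium tray runs along its +y from the red stop to the drive housing (y over 310 mm, x +-100, hopper top 270 high). Origin: table level, on the tray's middle line; the stop bar's origin is at y = -40 mm, so the die's centre is at y = 0 to 36 mm when it is home on the stop's pad. z up. Tray floor 3 mm above the table, inside width 120; walls 12 high.
- cheeks (a point): Inner end of the two blue cheeks (12 mm high above the table), on the tray's middle line at the tray floor, y = 45 mm in the extruder's frame. The cheeks stand 66 mm apart (x +-33 mm) and flank the seat from y = -30 to 45 mm; beyond, a funnel widens to about x +-58 mm at y = 88 mm.
- stop: Red fixed stop bar across the tray's open end, 132 x 12 x 12 mm high; origin under its centre, axes as the extruder's. A rigid grey pad 36 mm wide on an adjusting screw stands out from it towards the die (+y) by 4 to 40 mm, its face 10 to 46 mm from the bar's origin. Its setting differs each time and is not in the poses: find it by feel.
- guard: Yellow fixed wire guard (6 mm bars) over the tray; origin and axes as the extruder's. Covers x +-75, y 90 to 300 mm; top bars along y, 30 mm apart, 85 mm above the table (82 clear below them); side bars 30 and 58 mm high; open mouth 144 mm wide, 82 high at y = 90 mm facing the stop.
- die: Dropped brass extruder die: flat ring 60 mm across, 10 thick, hole 24 mm across, about 0.18 kg, lying flat on the tray floor under the guard, centre at y 140 to 190 mm and x +-18 mm in the extruder's frame. Origin: centre of its underside. It slides with ordinary friction.
- hook: Hooked rod, 0.15 kg, lying on the cork mat, hook to the mat's +y. Origin: level with its lowest points, straight under the handle's middle; +y runs along the rod to the hook, z up. Steel rod 7 mm thick, axis 34 mm above the origin, to y = 260 mm, where it bends straight down to the tip at z = 0. A dark end plate at y -45 to -57 mm, 36 wide, 48 high, is its foot (down to z = 0).
- hook_grip (a point): middle of the hooked rod's wooden handle, 34 mm above the rod's origin, near the centre of mass. The handle is 22 mm wide (x), 90 long (y +-45 mm), from 20 to 48 mm above the origin: grip it here across x.
- hook_tip (a point): lowest point of the hook's tip, 260 mm along +y from the hooked rod's origin, at z = 0 in its frame
- mat: Fixed cork mat, 90 x 400 x 4 mm thick, on the table; origin under its centre, long side along its y axis. The hooked rod belongs on it with the hook towards the mat's +y, its origin near y = -90 mm.
- tool_mug: white mug (bystander), 80 mm across, 90 high, full of wooden sticks to about 180 mm; origin under its centre
- spray_bottle: clear spray bottle (bystander), 68 mm across, 195 high; origin under its centre
- green_bowl: green glass bowl (bystander), 130 mm across, 60 high; origin under its centre
- pot: terracotta pot (bystander), 100 mm across, 100 high, standing on the 76 mm high banding wheel; origin under its centre
- spare_die: spare steel extruder die (bystander; not the dropped one), disc 60 mm across, 10 thick, hole 12; origin under its centre
- rib: wooden rib (bystander), flat 100 x 50 x 6 mm; origin under its centre

How it is judged (in metres and radians):
On the way, in this order (a step that is already met when the one before it is completed fails the run):
1. the hook's tip is down inside the die's hole while the die still lies behind the guard (die centre at least 100 mm from home along the tray) (horizontal distance between hook_tip and die below 0.012 m and z of hook_tip in the frame of die below 0.008 m and y of die in the frame of extruder above 0.1 m), for 0.1 s.
2. the die is home and bears on the stop or its pad with more than 4 N for 0.3 s (contact force between die and stop above 4 N and y of die in the frame of extruder below 0.04 m), for 0.3 s.
At the end, for the whole second after the job is handed in: Die flat on the tray floor between the cheeks, centre at y -4 to 42 mm in the extruder's frame (home at any pad setting), at rest; hooked rod upright and at rest on the cork mat, hook to the mat's +y, origin within 35 mm of its middle line and 60 mm of y = -90 mm, tip on the mat; both released (y of die in the frame of extruder between -0.004 and 0.042 m and x of die in the frame of extruder between -0.006 and 0.006 m and angle between die's own z axis and vertical below 0.1 rad and z of die in the frame of extruder below 0.006 m and linear speed of each of die, hook below 0.01 m/s and x of hook in the frame of mat between -0.035 and 0.035 m and y of hook in the frame of mat between -0.15 and -0.03 m and x of hook_tip in the frame of mat between -0.045 and 0.045 m and y of hook_tip in the frame of mat above 0 m and angle between hook's own z axis and vertical below 0.15 rad and z of hook in the frame of mat below 0.012 m); the robot touches nothing.
It fails at once if the die pressed or rammed against the stop with more than 15 N (contact force between die and stop above 15 N).
It fails at once if the fingers touch the die (contact force between the fingers and die above 0.5 N).
It fails at once if anything bears on the guard with more than 12 N (contact force between anything else and guard above 12 N).
It fails at once if the hooked rod bears on the extruder (tray, stop, cheeks, guard) with more than 15 N (contact force between hook and extruder above 15 N).
It fails at once if a bystander is moved by more than 30 mm (distance of any of tool_mug, spray_bottle, green_bowl, pot, spare_die, rib from where it was at the start of the episode above 0.03 m).
It also fails if it takes over 72 s, if anything falls off the work surface, if the arm or the gripper's body presses on something with over 40 N, if the wrist force passes 120 N, or if a joint passes its speed limit or range.

## Robot

A 6-joint arm with a two-finger parallel gripper is mounted at the origin on the work surface. World frame = base frame: x ahead of the robot, y to its left, z up, the work surface at z = 0. Lengths are in mm, angles in rad, forces in N, time in s.
With the tool pointing down it reaches from about 300 to 750 mm from the base axis. Payload 8.5 kg.
Tool frame: the origin (TCP) lies between the finger pads; the fingertips stand 22 mm ahead of it and the grasp point (between the pads) lies 3 mm ahead of it (tip_reach is the distance from the TCP to the fingertips, in mm); z points along the fingers, y is the line along which they close (so a half turn about z gives the same grasp; the last joint's range is limited). The gripper opens to 88 mm and grips with 3 to 60 N. Pads are 18 mm wide; open, the fingers measure 123 mm over their backs; the gripper's body (75 mm by 187 mm) begins 45 mm behind the grasp point.
Start: joints at [-1.407, 0.381, 1.297, -0, 1.464, -0.215], TCP at [203.386, -510.994, 260.748] pointing down, gripper open.
Joint ranges: [-3.11, 3.11], [-0.89, 2.33], [0.22, 2.48], [-1.42, 4.56], [0.17, 2.85], [-2.88, 2.88]. Speed limits (rad/s): [2.39, 2.39, 3.14, 3.14, 3.14, 3.14].

## Interface

Orientations are given as a unit quaternion [x, y, z, w].
In Python, from cell import state, capture, finish_job, tip_reach gives the robot as it stands.
- The arm moves only by the shell command python3 -m jog 'ROWS' [FORCE]. ROWS is JSON, a list of rows, each a list of 3 entries, a list of its own where there are three numbers: the shift along the tool's x, y, z in mm, then the turn, a rotation vector about the tool's x, y, z in rad, then the closure in counts, from 0 (fully open) to 255 (shut). A call has 1 to 12 rows; each row is the pose to reach, as a shift and turn from the pose commanded when the call began, along the tool's axes at that moment; what a row does not reach only later rows make up. A row lasts 1/10 s, in which the tool goes at most 50 mm and 8.59 degrees, less where a joint would pass 70% of its speed; a pose out of reach is approached as far as the arm can. A call with a gripper value outside its range is refused whole. The fingers move at their own pace and stop on an object; FORCE is the grip in N (left out, the last holds). Time passes only in rows, so rows that repeat a pose let the fingers close. It gives the time, the measured TCP pose, the force, the opening and the grip force at its end, in the units of the state.
- state(): the state, without advancing time (a new reading comes with each control period).
- capture(name): name is "side" or "top" or "wrist"; returns a dict with "color" (480x640x3 uint8, red, green, blue), "vfov" (degrees; the focal length in pixels is half the picture's height over the tangent of half this angle, whatever the lens; pixels are square), "cx", "cy" (the principal point, pixels), "extrinsics" (4x4, takes a point from world to camera coordinates). Camera axes: x right, y up, looking along -z (the intrinsics and any distortion apply to the point x, -y, -z); pixel columns grow to the right and rows downward; lengths in mm; the calibration is good to about 2 mm. A picture is of the moment at which its call begins. There is no depth.
- finish_job(): hands the job in; it is judged then, once.
The state is a dict: "time_s": time; "q": joint angles; "dq": joint speeds; "tau": joint torques, N m; "position": TCP position; "orientation": TCP orientation; "contact_force": force on the tool from outside, world axes, zero at the start; "wrist_torque": the same for the moment, N m; "grip_width": opening from 0.0 (shut) to 1.0 (fully open); "gripper_force": force on a finger pad.
Only numpy, scipy, OpenCV 4.12 (cv2) and the standard library are available. Lean on these libraries where they do the work, as an engineer would, in place of code of your own. Each camera call takes 0.05 s, during which the arm holds its last target. There are 200 camera calls.

## Working session

There is one attempt and no reset: what is moved stays moved. The work goes in short steps, Python scripts to look and compute and a shell command to move; the robot and the scene stay as the last step left them, time stands still between calls to the robot, and variables do not carry over. Pictures are saved under pics/ and viewed, at most 13 in all, crops included, and the job is handed in when it is done.

```bash
mkdir -p pics; ls
cat > h.py <<'E'
import numpy as np, cv2, pickle
from cell import state, capture
def snap(n,f):
    c=capture(n); pickle.dump(c,open(f'pics/{f}.pkl','wb')); cv2.imwrite(f'pics/{f}.png',c['color'][:,:,::-1]); return c
def load(f): return pickle.load(open(f'pics/{f}.pkl','rb'))
def ray(c,u,v):
    f=240/np.tan(np.radians(c['vfov'])/2); E=np.array(c['extrinsics']); R=E[:3,:3]; t=E[:3,3]
    d=R.T@np.array([(u-c['cx'])/f,-(v-c['cy'])/f,-1]); return -R.T@t, d
def px2w(c,u,v,z):
    o,d=ray(c,u,v); return (o+d*(z-o[2])/d[2])
def w2px(c,p):
    f=240/np.tan(np.radians(c['vfov'])/2); E=np.array(c['extrinsics']); q=E[:3,:3]@np.array(p)+E[:3,3]
    return c['cx']+f*q[0]/-q[2], c['cy']-f*q[1]/-q[2]
E
python3 - <<'E'
from h import *
for n in('top','side','wrist'):
    c=snap(n,n+'0'); print(n,[k for k in c],c['vfov'],c['cx'],c['cy'],ray(c,320,240))
print(state())
E
```

```text
pics
top ['color', 'vfov', 'cx', 'cy', 'extrinsics'] 43.964904871832 322.2195744235116 233.10053852214546 (array([ 270.59027654, -108.30868021, 1537.30128458]), array([ 0.1598976 , -0.00401201, -0.98720072]))
side ['color', 'vfov', 'cx', 'cy', 'extrinsics'] 56.35576976939158 320.20792754518817 240.42251288211023 (array([102.25895146, 433.19775145, 788.369836  ]), array([ 0.44338423, -0.54389317, -0.71245474]))
wrist ['color', 'vfov', 'cx', 'cy', 'extrinsics'] 59.11003423045677 325.93145824058485 240.6349567820809 (array([ 280.31557061, -479.31665287,  385.02271671]), array([-0.29708055, -0.10297461, -0.94938824]))
{'time_s': 0.15, 'q': array([-1.40731171e+00,  3.81031426e-01,  1.29800289e+00,  8.91757228e-07,
        1.46358204e+00, -2.15287223e-01]), 'dq': array([ 0.00050241, -0.00197102, -0.0036064 ,  0.00062076, -0.00161143,
        0.00119709]), 'tau': array([ 3.23283348e-03, -4.38077116e+01, -2.24615139e+01,  7.14187114e-02,
        3.43046011e-02, -7.66075868e-05]), 'position': array([ 203.35411968, -510.8366689 ,  260.31311414]), 'orientation': array([ 9.82119905e-01,  1.88255760e-01,  1.36992849e-05, -5.11668406e-04]), 'contact_force': array([-0.77345329,  0.04200526, -0.09186677]), 'wrist_torque': array([ 0.04161375, -0.00269048, -0.0049063 ]), 'gripper_force': 0.0, 'grip_width': 0.9961197506199481}
```

View pics/top0.png

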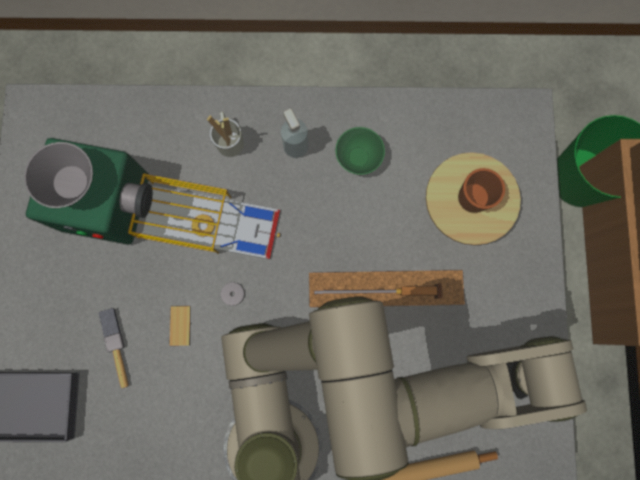

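View pics/side0.png

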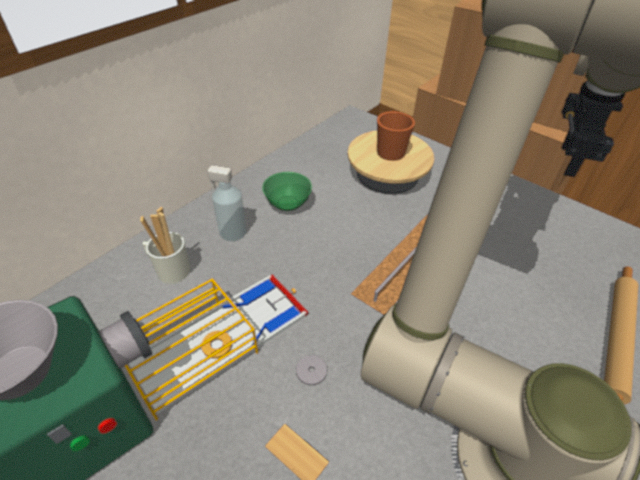

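The top view shows the extruder at upper left: red stop around (275,235), die ring around (203,225). The mat spans (309–463, 272–305), with the hook end at left and the handle around (415,292). I'll enlarge both areas.

Run:
```python
from h import *
c=load('top0')['color'][:,:,::-1]
a=cv2.resize(c[165:270,120:290],None,fx=4.7,fy=4.7,interpolation=cv2.INTER_CUBIC)
b=cv2.resize(c[262:315,300:470],None,fx=4.7,fy=4.7,interpolation=cv2.INTER_CUBIC)[:, :]
cv2.imwrite('pics/a.png',a);
s=load('side0')['color'][:,:,::-1]
cv2.imwrite('pics/b.png',b[:100*5]); print(a.shape,b.shape)
```

```text
(494, 799, 3) (249, 799, 3)
```

View pics/a.png

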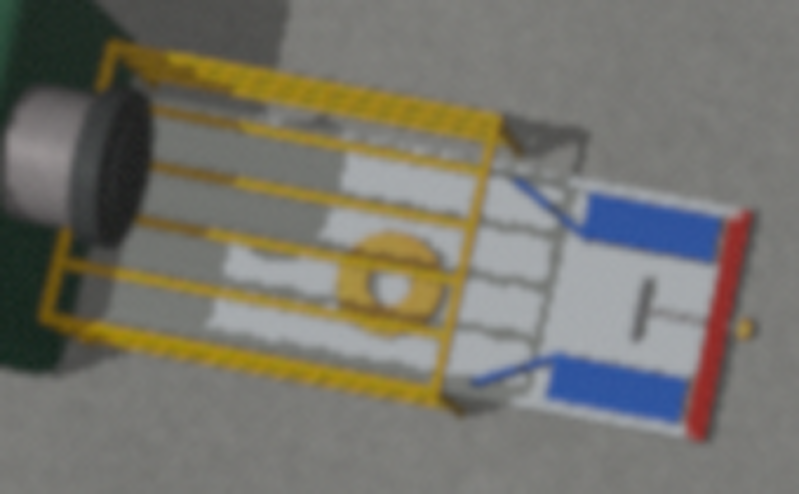

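View pics/b.png

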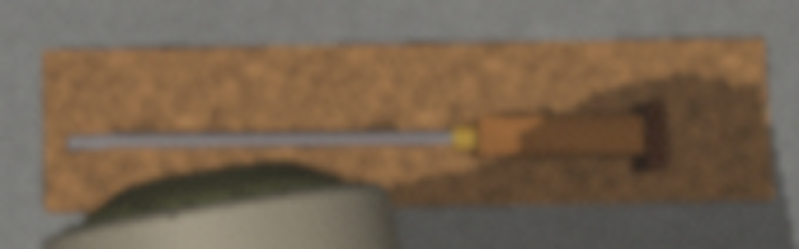

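Crop a shows the stop bar running (748,212)–(698,437), the guard's front bar (500,118)–(438,397) and the die hole near (391,284). The pad face is near (640,308), well advanced. Crop b shows the rod from tip bend (70,144) to the handle's collar at (465,139), the end plate at (652,136), and mat corners (44,50), (767,40), (46,210).

```bash
cat > meas.py <<'E'
from h import *
c=load('top0'); k=4.7
A=lambda u,v,z: px2w(c,120+(u+.5)/k-.5,165+(v+.5)/k-.5,z)[:2]
B=lambda u,v,z: px2w(c,300+(u+.5)/k-.5,262+(v+.5)/k-.5,z)[:2]
s1,s2=A(743,212,12),A(703,437,12); 
r=lambda v: np.degrees(np.arctan2(v[1],v[0]))
g1,g2=A(500,118,85),A(438,397,85)
print('stop',A(722,325,12),np.linalg.norm(s1-s2),'x-axis dir',r(s1-s2),'guard',(g1+g2)/2,r(g1-g2),np.linalg.norm(g1-g2))
print('guard far',(A(112,45,85)+A(45,320,85))/2)
print('die',A(391,284,13),'pad',A(640,308,12))
m=[B(44,50,4),B(767,40,4),B(46,210,4)]
print('mat',m,(m[1]+m[2])/2,r(m[0]-m[1]),np.linalg.norm(m[0]-m[1]))
print('rod tip bend',B(70,144,42),'collar',B(465,139,42),'plate',B(645,136,50), r(B(70,144,42)-B(465,139,42)))
E
python3 meas.py
```

```text
stop [533.20618085   7.29537214] 128.06574224134485 x-axis dir -8.804838313632459 guard [556.52551474 136.06910474] -10.312446150946577 153.06314027374546
guard far [595.4776049  344.41963068]
die [554.71688117 190.92607546] pad [542.42409593  52.88094185]
mat [array([434.21425527, -86.5494882 ]), array([ 442.49667883, -485.63216178]), array([346.68807389, -88.49279623])] [ 394.59237636 -287.062479  ] 91.1889260843931 399.16860959613723
rod tip bend [ 379.89671901 -101.45757956] collar [ 383.95207848 -312.61987241] plate [ 385.57125624 -407.4643457 ] 91.10022683791799
```

```bash
cat >> h.py <<'E'
from scipy.spatial.transform import Rotation as Rn
def go(pos,yaw):
    "shift+turn (tool axes) to TCP pos, tool down, tool y axis at world angle yaw (deg, mod 180)"
    s=state(); R=Rn.from_quat(s['orientation']).as_matrix()
    best=None
    for y in (yaw,yaw+180):
        y=np.radians(y); Y=np.array([np.cos(y),np.sin(y),0]); Z=np.array([0,0,-1.]); X=np.cross(Y,Z)
        rv=Rn.from_matrix(R.T@np.array([X,Y,Z]).T).as_rotvec()
        if best is None or np.linalg.norm(rv)<np.linalg.norm(best): best=rv
    return np.round(R.T@(np.array(pos)-s['position']),1), np.round(best,3)
E
python3 -c "
from h import *
print(go([385,-360,150],1.1))"
```

```text
(array([224.5, -72.9, 110.4]), array([-1.000e-03, -1.000e-03, -1.211e+00]))
```

```bash
python3 -m jog '[[[45,-15,20],[0,0,-0.14],0],[[85,-28,40],[0,0,-0.28],0],[[125,-41,60],[0,0,-0.42],0],[[165,-54,80],[0,0,-0.56],0],[[205,-67,100],[0,0,-0.7],0],[[224.5,-73,110],[0,0,-0.84],0],[[224.5,-73,110],[0,0,-0.98],0],[[224.5,-73,110],[0,0,-1.12],0],[[224.5,-73,110],[0,0,-1.211],0],[[224.5,-73,110],[0,0,-1.211],0],[[224.5,-73,110],[0,0,-1.211],0]]' 60; python3 -c "
from h import *
snap('wrist','w1');snap('top','t1')"
```

```text
time_s: 1.25
position: [384.9, -360.1, 150.6]
orientation: [0.701, 0.713, 0.0, -0.0]
contact_force: [0.2, 0.3, -0.7]
grip_width: 1.001
gripper_force: 0.0
```

View pics/w1.png

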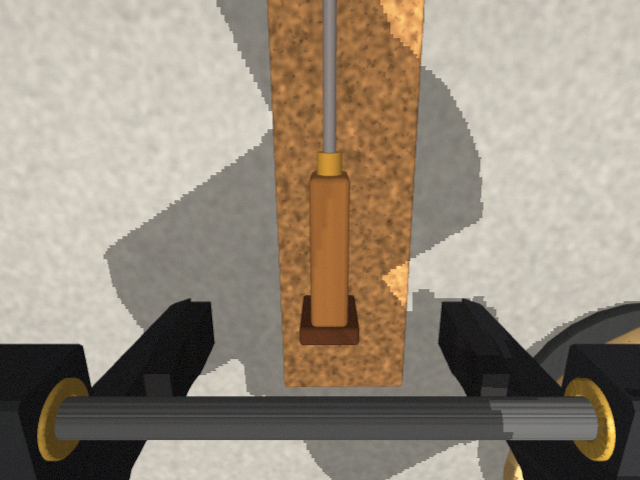

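The wrist view shows the handle with front end at (330,176) and rear end at (331,326), fingers straddling it squarely.

```bash
python3 -c "
from h import *
c=load('w1'); a=px2w(c,330,176,52);b=px2w(c,330.5,325,52);r=px2w(c,330,20,41)
print(a,b,(a+b)/2,r,np.degrees(np.arctan2(*(a-b)[1::-1])),np.degrees(np.arctan2(*(r-b)[1::-1])))
m=(a+b)/2; print(go([m[0],m[1],41],0.5))"
```

```text
[ 387.0022266  -315.10384845   52.        ] [ 389.06644156 -404.10302707   52.        ] [ 388.03433408 -359.60343776   52.        ] [ 385.58016985 -239.16258991   41.        ] 91.3286595032691 91.2108547817139
(array([  0.5,   3.1, 109.7]), array([-0.   , -0.   ,  0.008]))
```

```bash
python3 -m jog '[[[0.5,2.5,45],[0,0,0],0],[[0.5,2.5,85],[0,0,0],0],[[0.5,2.5,109.5],[0,0,0],0],[[0.5,2.5,109.5],[0,0,0],0],[[0.5,2.5,109.5],[0,0,0],255],[[0.5,2.5,109.5],[0,0,0],255],[[0.5,2.5,109.5],[0,0,0],255],[[0.5,2.5,109.5],[0,0,0],255],[[0.5,2.5,109.5],[0,0,0],255],[[0.5,2.5,109.5],[0,0,0],255],[[0.5,2.5,109.5],[0,0,0],255]]' 60
```

```text
time_s: 2.45
position: [387.5, -359.6, 41.3]
orientation: [0.7, 0.714, -0.0, 0.0]
contact_force: [1.1, 0.1, -0.7]
grip_width: 0.39
gripper_force: 0.0
```

```bash
python3 -m jog '[[[0,0,0],[0,0,0],255],[[0,0,0],[0,0,0],255],[[0,0,0],[0,0,0],255],[[0,0,0],[0,0,0],255],[[0,0,0],[0,0,0],255],[[0,0,0],[0,0,0],255]]' 60; python3 -c "
from h import *
s=state();print(s['position'],s['orientation'],s['contact_force'],s['grip_width'],s['gripper_force'])"
```

```text
time_s: 3.05
position: [387.5, -359.6, 41.2]
orientation: [0.7, 0.714, 0.0, -0.0]
contact_force: [-0.2, -0.2, -1.0]
grip_width: 0.244
gripper_force: 60.0
[ 387.45226251 -359.59179077   41.21963318] [ 7.00383419e-01  7.13766814e-01  2.37513841e-05 -4.16578699e-05] [-0.22445525 -0.18410491 -0.97455948] 0.2440162438861942 59.99938063323498
```

```bash
python3 -c "
from h import *
print(go([492.8,-148,160],-10.3))"
```

```text
(array([ 209.6,  109.3, -118.8]), array([-0.   , -0.   ,  0.199]))
```

```bash
python3 -m jog '[[[0,0,-15],[0,0,0],255],[[0,0,-55],[0,0,0],255],[[0,0,-100],[0,0,0],255],[[35,18,-119],[0,0,0.04],255],[[70,36,-119],[0,0,0.08],255],[[105,54,-119],[0,0,0.12],255],[[140,72,-119],[0,0,0.16],255],[[175,91,-119],[0,0,0.199],255],[[209.6,109.3,-119],[0,0,0.199],255],[[209.6,109.3,-119],[0,0,0.199],255],[[209.6,109.3,-119],[0,0,0.199],255],[[209.6,109.3,-119],[0,0,0.199],255]]' 60; python3 -c "
from h import *
s=state();print(s['position'],s['contact_force'],s['grip_width'])
t=snap('top','t2')['color'];snap('wrist','w2');q=snap('side','s2')['color']
a=cv2.resize(t[150:270,160:360,::-1],None,fx=4,fy=4,interpolation=cv2.INTER_CUBIC)
w=load('w2')['color'][:,:,::-1]
cv2.imwrite('pics/t2c.png',a)
"
```

```text
time_s: 4.25
position: [492.4, -148.7, 160.1]
orientation: [0.768, 0.64, -0.0, -0.0]
contact_force: [-1.1, -0.2, -2.2]
grip_width: 0.24
gripper_force: 60.0
[ 492.42963468 -148.68398173  160.11048488] [-1.05796851 -0.1767443  -2.18851875] 0.23990060268577504
```

View pics/t2c.png

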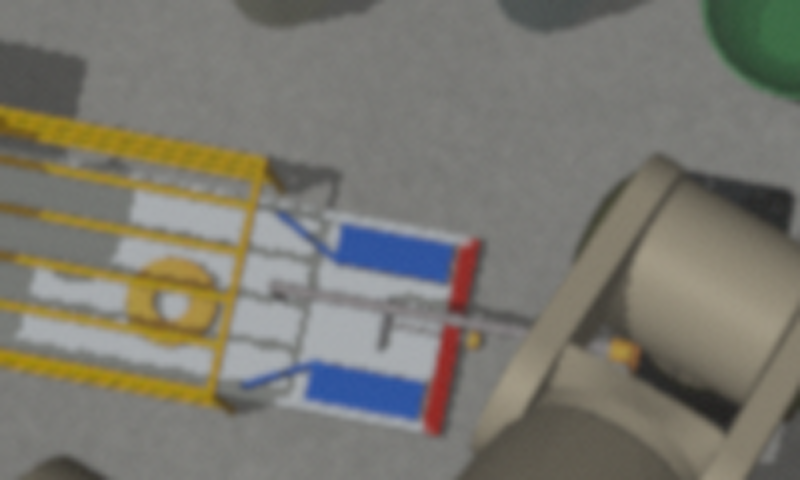

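View pics/w2.png

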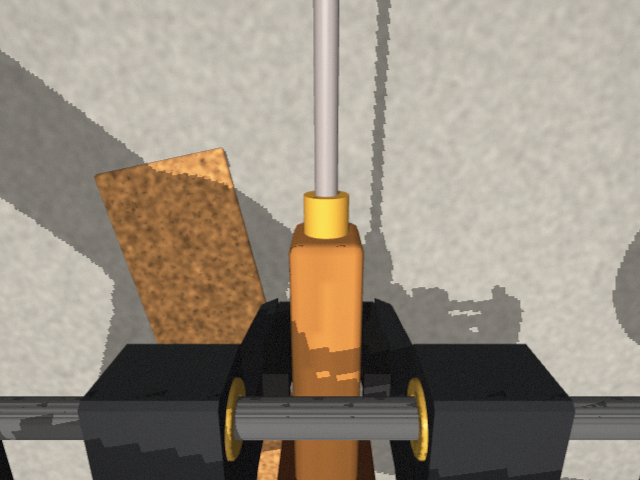

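The rod's bend end is at crop (274,290), over the seat's mouth; die ring centre is at (173,302), with the hole at (174,304). The grasp is straight in the wrist view.

```bash
cat > fr.py <<'E'
from h import *
th=np.radians(-10.3); X=np.array([np.cos(th),np.sin(th)]); Y=np.array([-X[1],X[0]]); O=np.array([540.4,46.7])
e2w=lambda x,y: O+x*X+y*Y
w2e=lambda p: np.round([(p[:2]-O)@X,(p[:2]-O)@Y],1)
E
python3 -c "
from fr import *
c=load('t2');A=lambda u,v,z: px2w(c,160+(u+.5)/4-.5,150+(v+.5)/4-.5,z)
t=A(274,290,160);r=A(520,328,160);d=A(173,303,13);p=np.array([492.4,-148.7])
print('tipend',t,w2e(t),'r',w2e(r),'die',d,w2e(d),'tcp',w2e(p))
print('stop mid',w2e(A(455,337,12)),'guard front',w2e((A(262,160,85)+A(216,400,85))/2),'pad',w2e(A(379,330,12)))
print('cheek inner edges',[w2e(A(*q,12)) for q in((340,257),(449,282),(316,368),(426,392))])
"
```

```text
tipend [534.73287975 102.79407061 160.        ] [-15.6  54.2] r [-10.9 -92.5] die [553.80985458 190.6890228   13.        ] [-12.6 144.1] tcp [ -12.3 -200.8]
stop mid [ -0.3 -40.5] guard front [-0.7 90.8] pad [-4.9  9. ]
cheek inner edges [array([37.8, 43.9]), array([ 34.7, -29.4]), array([-37.,  44.]), array([-39.2, -29.2])]
```

```bash
python3 -m jog '[[[0,2.5,40],[0,0,0],255],[[0,2.5,80],[0,0,0],255],[[0,2.5,95],[0,0,0],255],[[0,2.5,95],[0,0,0],255],[[15,2.5,95],[0,0,0],255],[[35,2.5,95],[0,0,0],255],[[55,2.5,95],[0,0,0],255],[[75,2.5,95],[0,0,0],255],[[88,2.5,95],[0,0,0],255],[[93,2.5,95],[0,0,0],255],[[93,2.5,95],[0,0,0],255],[[93,2.5,95],[0,0,0],255]]' 60; python3 -c "
from h import *
s=state();print(s['position'],s['contact_force'],s['grip_width'])
t=snap('top','t3')['color'];q=snap('side','s3')['color']
a=cv2.resize(t[190:250,160:240,::-1],None,fx=7,fy=7,interpolation=cv2.INTER_CUBIC)
b=cv2.resize(q[280:400,140:300,::-1],None,fx=3.5,fy=3.5,interpolation=cv2.INTER_CUBIC)
b=cv2.resize(q[310:380,170:260,::-1],None,fx=7,fy=7,interpolation=cv2.INTER_CUBIC)[:420,:]
im=np.hstack([cv2.resize(a,(400,300)),cv2.resize(b,(386,300))]); cv2.imwrite('pics/c3.png',im)
"
```

```text
time_s: 5.6
position: [512.0, -57.4, 65.5]
orientation: [0.768, 0.641, 0.0, 0.0]
contact_force: [-0.2, -0.1, -0.3]
grip_width: 0.24
gripper_force: 60.0
[512.00200684 -57.35604911  65.5285526 ] [-0.18968886 -0.10637985 -0.26097952] 0.23976185920728962
```

View pics/c3.png

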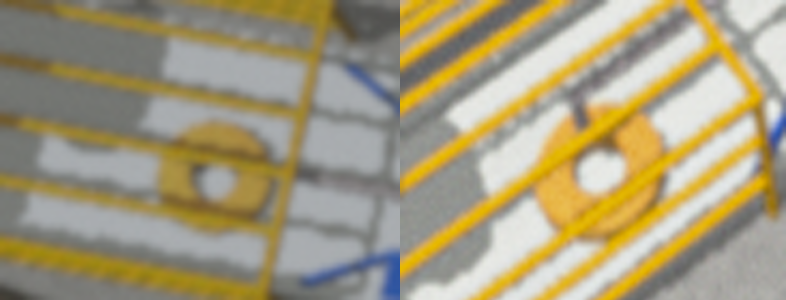

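Right half (side camera): the hook's tip ends at (584,127), hovering above the die's ring; the die centre is at (601,172). Left half (top): the rod is hidden beneath a guard bar beyond (290,175); the die centre is around (214,178).

```bash
python3 -c "
from fr import *
c=load('s3');S=lambda u,v,z: px2w(c,170+(u-400)/4.289,310+v/4.286,z)
for z in (26,28.3): print('tip',w2e(S(584,128,z)))
print('bend',w2e(S(575,98,65)))
print('die',w2e(S(600,172,13)))
c=load('t3');A=lambda u,v,z: px2w(c,160+u/5,190+v/5,z)
print('die top',w2e(A(214,178,13)),'rod',w2e(A(300,173,65)),w2e(A(380,182,65)), 'tcp',w2e(np.array([512,-57.4])))
"
```

```text
tip [-10.8 151.3]
tip [-12.3 151.7]
bend [-20.1 154.4]
die [-27.1 154.7]
die top [-13.2 144.1] rod [-10.3  90.5] [-7.3 50. ] tcp [  -9.3 -107.5]
```

```bash
python3 -c "
from fr import *
c=load('s3');S=lambda u,v,z: px2w(c,170+(u-400)/4.289,310+v/5,z)
for z in (26,28.3): print('tip',w2e(S(584,128,z)))
print('bend',w2e(S(575,98,65)))
print('die',w2e(S(600,172,13)))
"
```

```text
tip [ -2.3 146.4]
tip [ -3.8 146.9]
bend [-13.8 150.8]
die [-16.  148.2]
```

```bash
python3 -m jog '[[[0.5,0,6],[0,0,0],255],[[0.5,0,12],[0,0,0],255],[[0.5,0,15],[0,0,0],255],[[0.5,0,16.5],[0,0,0],255],[[0.5,0,18],[0,0,0],255],[[0.5,0,18],[0,0,0],255],[[0.5,0,18],[0,0,0],255]]' 60
```

```text
time_s: 6.4
position: [512.0, -56.4, 47.3]
orientation: [0.768, 0.641, 0.0, 0.0]
contact_force: [-0.6, -0.5, -1.9]
grip_width: 0.239
gripper_force: 60.0
```

```bash
python3 -m jog '[[[0,0,1.5],[0,0,0],255],[[0,0,3],[0,0,0],255],[[0,0,4.5],[0,0,0],255],[[0,0,5],[0,0,0],255],[[0,0,5],[0,0,0],255],[[0,0,5],[0,0,0],255],[[0,0,5],[0,0,0],255]]' 60; python3 -c "
from h import *
t=snap('top','t4')['color'];q=snap('side','s4')['color']
b=cv2.resize(q[300:390,150:270,::-1],None,fx=6,fy=6,interpolation=cv2.INTER_CUBIC)
cv2.imwrite('pics/c4.png',b)
"
```

```text
time_s: 7.1
position: [512.0, -56.4, 42.3]
orientation: [0.768, 0.641, 0.0, 0.0]
contact_force: [0.4, 0.5, -1.5]
grip_width: 0.242
gripper_force: 60.0
```

View pics/c4.png

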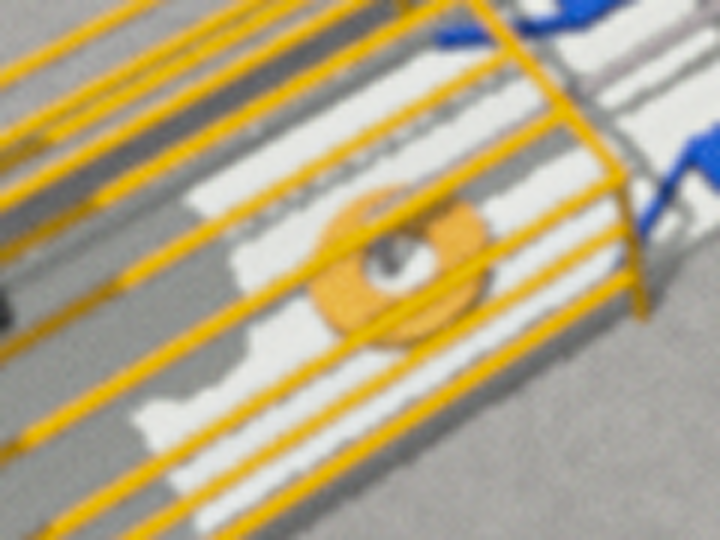

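The tip is inside the die's hole: tip at (388,262), hole centre about (398,268). Now I draw it, easing sideways to the tray's middle line.

```bash
python3 -m jog '[[[-4,0,0],[0,0,0],255],[[-10,1,0],[0,0,0],255],[[-17,3,0],[0,0,0],255],[[-24,5,0],[0,0,0],255],[[-31,7,0],[0,0,0],255],[[-38,9,0],[0,0,0],255],[[-45,10.5,0],[0,0,0],255],[[-52,12,0],[0,0,0],255],[[-59,12.5,0],[0,0,0],255],[[-66,12.5,0],[0,0,0],255],[[-70,12.5,0],[0,0,0],255],[[-70,12.5,0],[0,0,0],255]]' 60; python3 -c "
from h import *
t=snap('top','t5')['color']; print(state()['contact_force'])
b=cv2.resize(t[190:265,190:290,::-1],None,fx=8,fy=8,interpolation=cv2.INTER_CUBIC)
cv2.imwrite('pics/c5.png',b)
"
```

```text
time_s: 8.4
position: [511.6, -128.1, 42.3]
orientation: [0.768, 0.64, -0.0, 0.0]
contact_force: [-0.7, 0.9, -1.9]
grip_width: 0.245
gripper_force: 60.0
[ 0.20611921  0.55967569 -2.20345252]
```

View pics/c5.png

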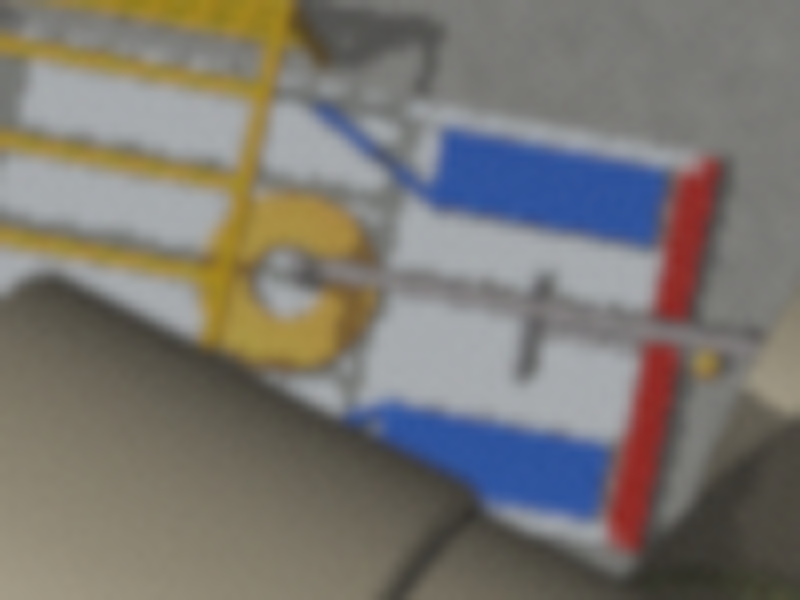

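The die is caught and following: centre near (291,281), partly out of the guard. Upper cheek inner edge runs (430,207)–(650,245), lower (400,402)–(610,440); pad face midpoint about (527,326).

```bash
python3 -c "
from fr import *
c=load('t5');A=lambda u,v,z: px2w(c,190+(u+.5)/8-.5,190+(v+.5)/8-.5,z)
print('die',w2e(A(291,281,13)),'tip',w2e(A(287,270,42)),'pad',w2e(A(524,326,12)))
print([w2e(A(*q,12)) for q in((430,207),(650,245),(400,402),(610,440))],w2e(A(667,352,12)),'rodline',w2e(A(350,272,45)),w2e(A(740,337,45)))
print(w2e(np.array([511.6,-128.1])))
"
```

```text
die [ 0.4 85.5] tip [-0.9 82.1] pad [0.1 8.2]
[array([33.1, 46.4]), array([ 34. , -26.7]), array([-31.9,  42.6]), array([-31.5, -26.8])] [  0.3 -39.2] rodline [ 1.8 61.7] [  4.3 -64.6]
[   2.9 -177.1]
```

```bash
python3 -m jog '[[[-4,0.5,0],[0,0,0],255],[[-9,0.5,0],[0,0,0],255],[[-14,0.5,0],[0,0,0],255],[[-19,0.5,0],[0,0,0],255],[[-24,0.5,0],[0,0,0],255],[[-29,0.5,0],[0,0,0],255],[[-34,0.5,0],[0,0,0],255],[[-38,0.5,0],[0,0,0],255],[[-40,0.5,0],[0,0,0],255],[[-40,0.5,0],[0,0,0],255]]' 60; python3 -m jog '[[[0,0,0],[0,0,0],255],[[0,0,0],[0,0,0],255]]'
```

```text
time_s: 9.45
position: [505.0, -167.3, 42.3]
orientation: [0.768, 0.641, -0.0, 0.0]
contact_force: [0.4, -0.2, -1.9]
grip_width: 0.242
gripper_force: 60.0
time_s: 9.65
position: [505.1, -166.9, 42.3]
orientation: [0.768, 0.641, -0.0, 0.0]
contact_force: [0.1, 0.1, -1.5]
grip_width: 0.247
gripper_force: 60.0
```

```bash
python3 -m jog '[[[-0.4,0,0],[0,0,0],255],[[-0.8,0,0],[0,0,0],255],[[-1.2,0,0],[0,0,0],255],[[-1.6,0,0],[0,0,0],255],[[-2,0,0],[0,0,0],255],[[-2.4,0,0],[0,0,0],255],[[-2.8,0,0],[0,0,0],255],[[-3.2,0,0],[0,0,0],255],[[-3.6,0,0],[0,0,0],255],[[-4,0,0],[0,0,0],255]]'
```

```text
time_s: 10.65
position: [504.3, -170.9, 42.3]
orientation: [0.768, 0.641, -0.0, 0.0]
contact_force: [-0.4, 0.7, -1.4]
grip_width: 0.241
gripper_force: 60.0
```

```bash
python3 -m jog '[[[-0.3,0,0],[0,0,0],255],[[-0.6,0,0],[0,0,0],255],[[-0.9,0,0],[0,0,0],255],[[-1.2,0,0],[0,0,0],255],[[-1.5,0,0],[0,0,0],255]]'
```

```text
time_s: 11.15
position: [504.1, -172.4, 42.2]
orientation: [0.768, 0.641, -0.0, -0.0]
contact_force: [0.7, 0.6, -2.0]
grip_width: 0.238
gripper_force: 60.0
```

```bash
python3 -m jog '[[[-0.3,0,0],[0,0,0],255],[[-0.6,0,0],[0,0,0],255],[[-0.9,0,0],[0,0,0],255],[[-1,0,0],[0,0,0],255]]'; python3 -c "
from h import *
snap('top','t6')"
```

```text
time_s: 11.55
position: [503.9, -173.4, 42.2]
orientation: [0.768, 0.641, -0.0, -0.0]
contact_force: [-0.5, 0.8, -1.0]
grip_width: 0.243
gripper_force: 60.0
```

```bash
python3 -m jog '[[[-0.25,0,0],[0,0,0],255],[[-0.5,0,0],[0,0,0],255],[[-0.75,0,0],[0,0,0],255],[[-1,0,0],[0,0,0],255]]'; python3 -c "
from h import *
t=snap('top','t7')['color']
b=cv2.resize(t[190:265,190:290,::-1],None,fx=8,fy=8,interpolation=cv2.INTER_CUBIC)
cv2.imwrite('pics/c7.png',b)
"
```

```text
time_s: 12.0
position: [503.7, -174.4, 42.3]
orientation: [0.768, 0.641, 0.0, 0.0]
contact_force: [-0.2, -0.4, -1.5]
grip_width: 0.239
gripper_force: 60.0
```

View pics/c7.png

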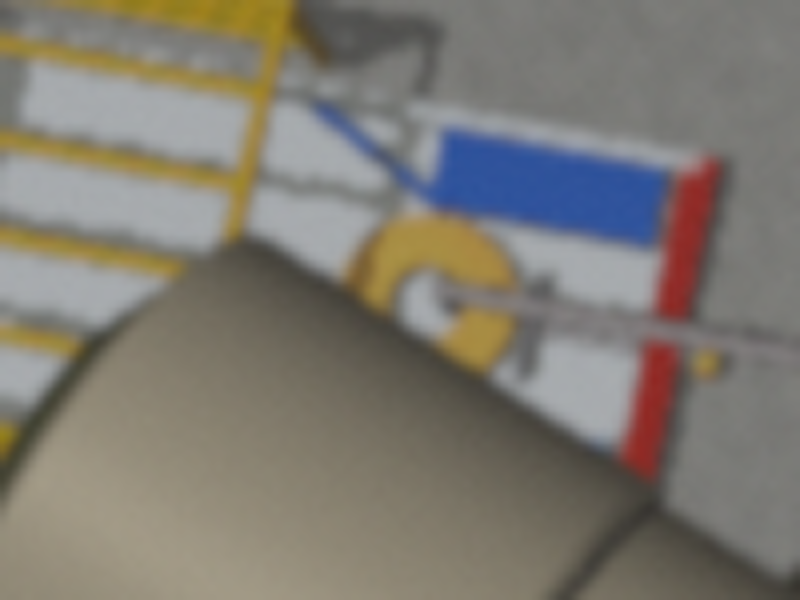

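The die lies between the cheeks, its leading edge at about (520,305) and the pad at about (527–535): 2–4 mm to go.

```bash
python3 -m jog '[[[-0.25,0,0],[0,0,0],255],[[-0.5,0,0],[0,0,0],255],[[-0.75,0,0],[0,0,0],255],[[-1,0,0],[0,0,0],255]]'
```

```text
time_s: 12.45
position: [503.5, -175.4, 42.3]
orientation: [0.768, 0.641, 0.0, 0.0]
contact_force: [-0.4, 0.4, -1.5]
grip_width: 0.244
gripper_force: 60.0
```

```bash
python3 -m jog '[[[-0.25,0,0],[0,0,0],255],[[-0.5,0,0],[0,0,0],255],[[-0.75,0,0],[0,0,0],255]]'
```

```text
time_s: 12.75
position: [503.4, -176.1, 42.2]
orientation: [0.768, 0.641, 0.0, -0.0]
contact_force: [-0.1, 0.6, -1.9]
grip_width: 0.238
gripper_force: 60.0
```

```bash
python3 -m jog '[[[-0.25,0,0],[0,0,0],255],[[-0.5,0,0],[0,0,0],255]]'
```

```text
time_s: 12.95
position: [503.3, -176.6, 42.3]
orientation: [0.768, 0.641, 0.0, 0.0]
contact_force: [0.7, 0.3, -0.9]
grip_width: 0.244
gripper_force: 60.0
```

```bash
python3 -m jog '[[[-0.25,0,0],[0,0,0],255],[[-0.5,0,0],[0,0,0],255]]'
```

```text
time_s: 13.15
position: [503.2, -177.1, 42.3]
orientation: [0.768, 0.641, 0.0, -0.0]
contact_force: [0.1, 0.4, -1.4]
grip_width: 0.238
gripper_force: 60.0
```

```bash
python3 -m jog '[[[-0.25,0,0],[0,0,0],255],[[-0.5,0,0],[0,0,0],255]]'
```

```text
time_s: 13.35
position: [503.1, -177.4, 42.2]
orientation: [0.768, 0.641, 0.0, -0.0]
contact_force: [-0.4, 3.2, -2.1]
grip_width: 0.243
gripper_force: 60.0
```

```bash
python3 -m jog '[[[-0.25,0,0],[0,0,0],255],[[-0.5,0,0],[0,0,0],255]]'
```

```text
time_s: 13.55
position: [503.0, -177.8, 42.2]
orientation: [0.768, 0.641, 0.0, -0.0]
contact_force: [1.0, 3.1, -1.5]
grip_width: 0.244
gripper_force: 60.0
```

```bash
python3 -m jog '[[[-0.25,0,0],[0,0,0],255],[[-0.5,0,0],[0,0,0],255]]'
```

```text
time_s: 13.75
position: [502.9, -178.0, 42.1]
orientation: [0.768, 0.641, 0.0, -0.0]
contact_force: [2.5, 6.7, -1.5]
grip_width: 0.24
gripper_force: 60.0
```

Bearing on the pad now, about 7 N. Holding.

```bash
python3 -m jog '[[[0,0,0],[0,0,0],255],[[0,0,0],[0,0,0],255],[[0,0,0],[0,0,0],255]]'
```

```text
time_s: 14.05
position: [502.9, -178.0, 42.1]
orientation: [0.768, 0.641, 0.0, -0.0]
contact_force: [1.9, 5.3, -1.2]
grip_width: 0.246
gripper_force: 60.0
```

```bash
python3 -m jog '[[[-0.25,0,0],[0,0,0],255],[[-0.25,0,0],[0,0,0],255],[[-0.25,0,0],[0,0,0],255]]'
```

```text
time_s: 14.35
position: [502.8, -178.1, 42.1]
orientation: [0.768, 0.641, 0.0, -0.001]
contact_force: [2.2, 6.9, -3.3]
grip_width: 0.243
gripper_force: 60.0
```

```bash
python3 -m jog '[[[0,0,0],[0,0,0],255],[[0,0,0],[0,0,0],255],[[0,0,0],[0,0,0],255],[[0,0,0],[0,0,0],255],[[0,0,0],[0,0,0],255]]'
```

```text
time_s: 14.85
position: [502.8, -178.0, 42.1]
orientation: [0.768, 0.641, 0.0, -0.001]
contact_force: [2.5, 7.5, -2.3]
grip_width: 0.241
gripper_force: 60.0
```

Firm bearing of about 7.5 N was held for over half a second. Now I back the tip off to the hole's middle and lift it straight out.

```bash
python3 -m jog '[[[1,0,0],[0,0,0],255],[[2.5,0,0],[0,0,0],255],[[5,0,0],[0,0,0],255],[[8,0,0],[0,0,0],255],[[8,0,0],[0,0,0],255],[[8,0,0],[0,0,0],255],[[8,0,0],[0,0,0],255]]'; python3 -c "
from h import *
t=snap('top','t8')['color']
b=cv2.resize(t[190:265,190:290,::-1],None,fx=8,fy=8,interpolation=cv2.INTER_CUBIC)
cv2.imwrite('pics/c8.png',b)
"
```

```text
time_s: 15.55
position: [504.4, -171.0, 42.3]
orientation: [0.768, 0.641, -0.0, 0.0]
contact_force: [-0.6, 0.0, -0.7]
grip_width: 0.244
gripper_force: 60.0
```

```bash
python3 -m jog '[[[0,0,-3],[0,0,0],255],[[0,0,-7],[0,0,0],255],[[0,0,-12],[0,0,0],255],[[0,0,-17],[0,0,0],255],[[0,0,-22],[0,0,0],255],[[0,0,-40],[0,0,0],255],[[0,0,-70],[0,0,0],255],[[0,0,-110],[0,0,0],255],[[0,0,-120],[0,0,0],255],[[0,0,-120],[0,0,0],255],[[0,0,-120],[0,0,0],255]]'; python3 -c "
from fr import *
c=snap('top','t9');t=c['color']
b=cv2.resize(t[165:315,190:470,::-1],None,fx=2.85,fy=2.85,interpolation=cv2.INTER_CUBIC)
cv2.imwrite('pics/c9.png',b)
"
```

```text
time_s: 16.7
position: [503.8, -170.6, 161.0]
orientation: [0.768, 0.641, -0.0, -0.001]
contact_force: [-0.3, -0.4, -2.0]
grip_width: 0.245
gripper_force: 60.0
```

View pics/c9.png

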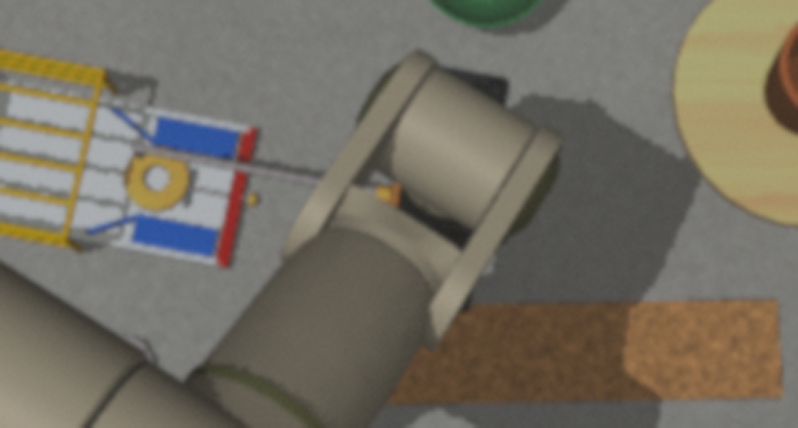

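The hook is free; the die lies flat against the pad at (158,180) between the blue cheeks. Returning the rod.

```bash
python3 -c "
from h import *
print(go([388.5,-361,160],1.2))"
```

```text
(array([-208. ,  -79.2,    0.6]), array([-0.003, -0.001, -0.201]))
```

```bash
python3 -m jog '[[[-20,-8,0],[0,0,0],255],[[-55,-21,0],[0,0,-0.05],255],[[-90,-34,0],[0,0,-0.1],255],[[-125,-48,0],[0,0,-0.15],255],[[-160,-61,0],[0,0,-0.2],255],[[-190,-73,0],[0,0,-0.201],255],[[-208,-79,0],[0,0,-0.201],255],[[-208,-79,0],[0,0,-0.201],255],[[-208,-79,40],[0,0,-0.201],255],[[-208,-79,80],[0,0,-0.201],255],[[-208,-79,100],[0,0,-0.201],255],[[-208,-79,100],[0,0,-0.201],255]]'; python3 -c "
from h import *
print(go([387.5,-360,42],1.2))"
```

```text
time_s: 17.95
position: [388.8, -359.1, 59.0]
orientation: [0.699, 0.715, 0.001, -0.004]
contact_force: [-0.3, -0.5, -1.1]
grip_width: 0.242
gripper_force: 60.0
(array([-0.9, -1.2, 17. ]), array([-0.004, -0.006,  0.001]))
```

```bash
python3 -m jog '[[[-1,0,4],[0,0,0],255],[[-1,0,9],[0,0,0],255],[[-1,0,13],[0,0,0],255],[[-1,0,16],[0,0,0],255],[[-1,0,17],[0,0,0],255],[[-1,0,17],[0,0,0],255],[[-1,0,17],[0,0,0],255]]'; python3 -c "
from h import *
snap('side','s10')
print(go([387.5,-360,41.2],1.2))"
```

```text
time_s: 18.65
position: [389.4, -362.5, 45.4]
orientation: [0.7, 0.714, -0.0, 0.0]
contact_force: [0.1, -0.1, -0.7]
grip_width: 0.243
gripper_force: 60.0
(array([ 2.5, -1.9,  4.3]), array([0., 0., 0.]))
```

```bash
python3 -m jog '[[[2,-1,1.5],[0,0,0],255],[[2,-1,3],[0,0,0],255],[[2,-1,3.5],[0,0,0],255],[[2,-1,3.8],[0,0,0],255],[[2,-1,3.8],[0,0,0],255],[[2,-1,3.8],[0,0,0],255]]'
```

```text
time_s: 19.3
position: [388.4, -360.5, 41.5]
orientation: [0.7, 0.714, -0.0, 0.0]
contact_force: [0.3, -0.5, -1.2]
grip_width: 0.243
gripper_force: 60.0
```

Down to a hair above the mat; release gently and retreat.

```bash
python3 -m jog '[[[0,0,0.2],[0,0,0],200],[[0,0,0.2],[0,0,0],150],[[0,0,0.2],[0,0,0],100],[[0,0,0.2],[0,0,0],60],[[0,0,0.2],[0,0,0],30],[[0,0,0.2],[0,0,0],0],[[0,0,0.2],[0,0,0],0],[[0,0,0.2],[0,0,0],0],[[0,0,0.2],[0,0,0],0],[[0,0,0.2],[0,0,0],0],[[0,0,0.2],[0,0,0],0],[[0,0,0.2],[0,0,0],0]]' 10; python3 -m jog '[[[0,0,-15],[0,0,0],0],[[0,0,-45],[0,0,0],0],[[0,0,-90],[0,0,0],0],[[0,0,-130],[0,0,0],0],[[0,0,-160],[0,0,0],0],[[0,0,-160],[0,0,0],0],[[0,0,-160],[0,0,0],0],[[0,0,-160],[0,0,0],0]]'; python3 -c "
from h import *
w=snap('wrist','w11')['color'][:,:,::-1];t=snap('top','t11')['color'][:,:,::-1]
b=cv2.resize(t[165:315,190:470],(400,214),interpolation=cv2.INTER_CUBIC)
im=np.hstack([cv2.resize(w,(400,300)),np.vstack([b,np.zeros((86,400,3),np.uint8)])])
cv2.imwrite('pics/c11.png',im)"
```

```text
time_s: 20.5
position: [388.4, -360.4, 41.3]
orientation: [0.7, 0.714, 0.0, 0.0]
contact_force: [-0.7, -0.5, -0.4]
grip_width: 0.995
gripper_force: 0.0
time_s: 21.3
position: [388.0, -360.0, 199.9]
orientation: [0.7, 0.714, 0.0, -0.001]
contact_force: [0.2, -0.1, 1.4]
grip_width: 1.0
gripper_force: 0.0
```

View pics/c11.png

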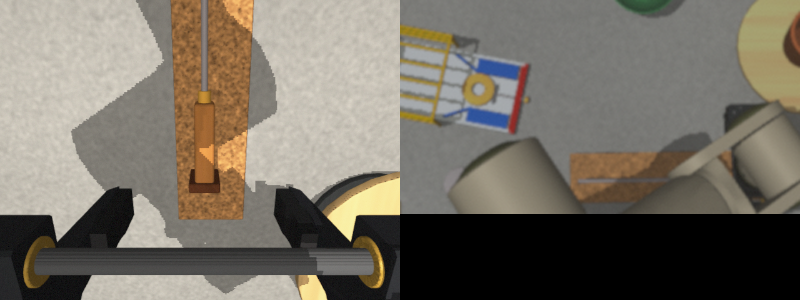

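The rod stands upright on the mat as before, with its handle at (204,140) and the hook towards +y. The die is flat between the cheeks at (479,89), and the gripper is clear.

```bash
python3 -c "
from cell import finish_job
print(finish_job())"
```

```text
the job is handed in; nothing more can be done
None
```

I handed in the job at about 21 s: the die was drawn home by the hook and held on the pad at about 7.5 N for over half a second, it lies flat between the cheeks, and the hooked rod is back on its cork mat; no verdict was returned.

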